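# Put the microscope objectives away by size

### The arm

A 7-joint arm with a two-finger parallel gripper is mounted at the origin on the work surface. World frame = base frame: x ahead of the robot, y to its left, z up, the work surface at z = 0. Lengths are in mm, angles in degrees, forces in N, time in s.
With the tool pointing down it reaches from about 425 to 1025 mm from the base axis. Payload 3.6 kg.
Tool frame: the origin (TCP) lies at the very end of the fingers, on their centre line; the grasp point (between the pads) lies 19 mm behind it (bot.grip_depth is the distance from the TCP to the grasp point, in mm); z points along the fingers, y is the direction in which the jaws open and shut (so a half turn about z gives the same grasp; the last joint's range is limited). The gripper opens to 85 mm and grips with 20 to 120 N. Pads are 22 mm wide; open, the fingers measure 114 mm over their backs; the gripper's body (76 mm by 85 mm) begins 54 mm behind the grasp point. The pads swing forward as they close: fully open they stand 13 mm farther back than shut.
Start: joints at [-71.878, 33.873, 2.773, 92.16, -1.908, 54.013, -1.931], TCP at [288.855, 664.976, 231.302] pointing down, gripper open.
Joint ranges: [-153.93, 153.93], [-27.13, 128.08], [-72.61, 78.16], [10.71, 143.7], [-87.88, 267.88], [4.46, 118.87], [-176.78, 176.78]. Speed limits (degrees/s): [147.25, 147.25, 180, 180, 180, 180, 180].

### API

Orientations are given as a 3x3 rotation matrix whose columns are the frame's x, y, z axes.
In Python, from station import bot, viewer, finish_job, models gives the robot as it stands.
- The arm moves only by the tool send_rows, never from a script. Its argument "commands" is a list that holds one entry, the list of rows, each a list of 7 numbers: the shift along the world's x, y, z in mm, then the turn, a rotation vector about the world's x, y, z in degrees, then the finger opening in mm, from 0 to 85.4. A call has 1 to 5 rows; each row is the pose to reach, as a shift and turn from the pose commanded when the call began; what a row does not reach only later rows make up. A row lasts 1/8 s, in which the tool goes at most 62.5 mm and 10.7 degrees, less where a joint would pass 70% of its speed; a pose out of reach is approached as far as the arm can. A call with a gripper value outside its range is refused whole. The fingers move at their own pace and stop on an object; "grip_force" is the grip in N (left out, the last holds). Time passes only in rows, so rows that repeat a pose let the fingers close. It gives the time, the measured TCP pose, the force and the opening at its end, in the units of the state.
- bot.sense(): the state, without advancing time (a new reading comes with each control period).
- viewer.snapshot(name): name is "side" or "top" or "wrist"; returns a dict with "image" (384x512x3 uint8, red, green, blue), "mtx" (3x3 intrinsics, pixels), "k1" (the pictures are not rectified: a ray, as slopes to the right and down, at radius r is drawn at 1 + k1 r^2 times it, then the intrinsics apply), "position" and "attitude" of the camera in the world; the wrist camera has in their place "mount" (4x4, takes a point from camera to tool coordinates, whose origin is the TCP and whose axes are the flange's). Camera axes: x right, y down, z forward; pixel columns grow to the right and rows downward; lengths in mm; the calibration is good to about 2 mm. A picture is of the moment at which its call begins: read the wrist's pose just before it. There is no depth.
- finish_job(): hands the job in, once; it reports no verdict.
Trained networks look in a picture, given as the dict that the camera call returned (one of the last four; its "shot" number tells which), for a name from the list of things; names that differ only in an ending like _2 or _b are one class to them, and where a whole thing is asked for, a point or a joint stands for the part that bears it (a point fixed in the world has none). Each returns a list of dicts, best first, with "conf" (0 to 1); they miss things now and then, are a little off and sometimes report something else, mostly with a low value. They report only what shows in the picture. A call takes as long as a camera call.
- models.find_in(picture, label): "centre" ([x, y, z] in mm, in world coordinates, good to about 4 mm: the middle of the surface that is visible of it).
- models.masks_of(picture, label): "pixels" (384x512 bool, what is visible of it).
The state is a dict: "clock": time; "qpos": joint angles; "dq": joint speeds; "joint_efforts": joint torques, N m; "ee_pos": TCP position; "ee_rot": TCP orientation; "contact_force": force on the tool from outside, world axes, zero at the start; "torque": the same for the moment, N m; "gripper_width": finger opening in mm.
Only numpy, scipy, OpenCV 4.12 (cv2) and the standard library are available. Lean on these libraries where they do the work, as an engineer would, in place of code of your own. Each camera call takes 0.05 s, during which the arm holds its last target. There are 200 camera calls.

### The job

Put the four steel objective lenses away in the four black-rimmed storage dishes by size: the smallest objective in the smallest dish, the next in the next larger, and so on to the largest. Keep each one upright and set it down gently, not dropped, standing flat on the floor of its dish and not on the rim. Leave the two black-topped eyepieces where they stand.

Things in the scene. Friction and masses are not known exactly. Their poses are not given: they have to be found in the camera images.
- objective_smallest_center (a point): Objective lens, smallest of four: plain steel barrel 22 mm in diameter and 50 mm long, about 70 g, standing upright on its flat foot on the bench, narrow nose up. The lower 34 mm is a straight cylinder, above that it narrows to a 11 mm wide nose with a small glass. This point is on its axis, half-way up (25 mm above its foot); its z axis runs up the barrel. At least 50 mm of free bench between it and the next standing thing at the start.
- dish_smallest: Storage dish for the smallest objective, smallest of four dishes: shallow round dish with a black rim and grey floor, fixed to the bench, 38 mm inside and 48 mm outside diameter, 9 mm high over all; its flat inner floor is 4 mm above the bench, so the rim stands 5 mm above the floor. Origin: centre of its underside, on the bench; z up. At least 20 mm of free bench around it; low things (up to 20 mm) lie between the dishes.
- objective_second_center (a point): Objective lens, second smallest of four: plain steel barrel 32 mm in diameter and 58 mm long, about 130 g, standing upright on its flat foot on the bench, narrow nose up. The lower 39 mm is a straight cylinder, above that it narrows to a 16 mm wide nose with a small glass. This point is on its axis, half-way up (29 mm above its foot); its z axis runs up the barrel. At least 50 mm of free bench between it and the next standing thing at the start.
- dish_second: Storage dish for the second smallest objective, second smallest of four dishes: shallow round dish with a black rim and grey floor, fixed to the bench, 48 mm inside and 58 mm outside diameter, 9 mm high over all; its flat inner floor is 4 mm above the bench, so the rim stands 5 mm above the floor. Origin: centre of its underside, on the bench; z up. At least 20 mm of free bench around it; low things (up to 20 mm) lie between the dishes.
- objective_third_center (a point): Objective lens, third smallest of four: plain steel barrel 42 mm in diameter and 66 mm long, about 220 g, standing upright on its flat foot on the bench, narrow nose up. The lower 45 mm is a straight cylinder, above that it narrows to a 21 mm wide nose with a small glass. This point is on its axis, half-way up (33 mm above its foot); its z axis runs up the barrel. At least 50 mm of free bench between it and the next standing thing at the start.
- dish_third: Storage dish for the third smallest objective, third smallest of four dishes: shallow round dish with a black rim and grey floor, fixed to the bench, 58 mm inside and 68 mm outside diameter, 9 mm high over all; its flat inner floor is 4 mm above the bench, so the rim stands 5 mm above the floor. Origin: centre of its underside, on the bench; z up. At least 20 mm of free bench around it; low things (up to 20 mm) lie between the dishes.
- objective_largest_center (a point): Objective lens, largest of four: plain steel barrel 54 mm in diameter and 74 mm long, about 350 g, standing upright on its flat foot on the bench, narrow nose up. The lower 50 mm is a straight cylinder, above that it narrows to a 27 mm wide nose with a small glass. This point is on its axis, half-way up (37 mm above its foot); its z axis runs up the barrel. At least 50 mm of free bench between it and the next standing thing at the start.
- dish_largest: Storage dish for the largest objective, largest of four dishes: shallow round dish with a black rim and grey floor, fixed to the bench, 70 mm inside and 80 mm outside diameter, 9 mm high over all; its flat inner floor is 4 mm above the bench, so the rim stands 5 mm above the floor. Origin: centre of its underside, on the bench; z up. At least 20 mm of free bench around it; low things (up to 20 mm) lie between the dishes.
- eyepiece_1_center (a point): Eyepiece, one of two alike, to be left alone: thin steel tube (30 mm diameter, 30 mm long) below a wider black head that flares to an eyecup 48 mm across with a broad glass on top; 62 mm high, standing upright. This point is on its axis, 31 mm above its foot. An unlisted glass sample jar with a white cap (38 mm diameter, 58 mm high) stands among the lenses too.
- eyepiece_2_center (a point): Eyepiece, one of two alike, to be left alone: thin steel tube (30 mm diameter, 30 mm long) below a wider black head that flares to an eyecup 48 mm across with a broad glass on top; 62 mm high, standing upright. This point is on its axis, 31 mm above its foot. An unlisted glass sample jar with a white cap (38 mm diameter, 58 mm high) stands among the lenses too.

How it is judged:
By the outcome, as a careful person would: the job done as asked, in the order asked, and still so for the second after the job is handed in, with the robot touching nothing.
It also fails if it takes over 115 s, if anything falls off the work surface, if the arm or the gripper's body presses on something with over 40 N, if the wrist force passes 120 N, or if a joint passes its speed limit or range.

## Working session

There is one attempt and no reset: what is moved stays moved. The work goes in short steps, Python scripts to look and compute and a tool call to move; the robot and the scene stay as the last step left them, time stands still between calls to the robot, and variables do not carry over. Pictures are saved under pics/ and viewed, about 12 in all and at most 16, crops included, and the job is handed in when it is done.

Besides the shell and the picture viewer there is one more tool, called after "Emit:" as name(argument=value, ...), one argument or row to a line, values as JSON. send_rows: Moves the arm, as the interface text tells. Its arguments: {"type":"object","properties":{"commands":{"type":"array"},"grip_force":{"type":"number"}},"required":["commands"]}

```bash
ls; mkdir -p pics; cat > h.py <<'E'
import numpy as np, cv2
from station import bot, viewer, finish_job, models
def cam(p):
    if "mount" in p:
        s=p['state']; M=np.array(p["mount"]); R=np.array(s["ee_rot"]); return R@M[:3,:3], np.array(s["ee_pos"])+R@M[:3,3]
    return np.array(p["attitude"]), np.array(p["position"])
def snap(n):
    s=bot.sense(); p=viewer.snapshot(n); p['state']=s; return p
def save(p,f): cv2.imwrite('pics/'+f,cv2.cvtColor(p["image"],cv2.COLOR_RGB2BGR))
def ray(p,u,v):
    K=np.array(p["mtx"]); d=np.array([(u-K[0,2])/K[0,0],(v-K[1,2])/K[1,1]]); s=d.copy()
    for _ in range(30): s=d/(1+p["k1"]*(s@s))
    R,t=cam(p); return t,R@np.array([s[0],s[1],1])
def onz(p,u,v,z):
    t,d=ray(p,u,v); return t+d*(z-t[2])/d[2]
def proj(p,X):
    R,t=cam(p); c=R.T@(np.array(X)-t); s=c[:2]/c[2]; s=s*(1+p["k1"]*(s@s)); K=np.array(p["mtx"]); return K[0,0]*s[0]+K[0,2],K[1,1]*s[1]+K[1,2]
E
python3 - <<'E'
from h import *
s=bot.sense(); print(s['clock'],np.round(s['ee_pos'],1),np.round(s['ee_rot'],2).tolist(),s['gripper_width'])
for n in("top","side"):
    p=snap(n); save(p,n+'.png'); print(n,np.round(cam(p)[1]),p['k1'])
    if n=='top':
      for l in ["objective_smallest_center","objective_second_center","objective_third_center","objective_largest_center","dish_smallest","dish_second","dish_third","dish_largest","eyepiece_1_center"]:
        print(l,[(np.round(d['centre'],0).tolist(),round(d['conf'],2),np.round(proj(p,d['centre'])).tolist()) for d in models.find_in(p,l)][:4])
E
```

```text
pics
0.0 [288.5 664.2 230.1] [[-0.92, 0.4, -0.0], [0.4, 0.92, -0.0], [-0.0, -0.0, -1.0]] 85.46112714499291
top [ 338.  -12. 1554.] -0.06266121833662641
objective_smallest_center [([659.0, 155.0, 9.0], 0.53, [211.0, 156.0]), ([371.0, 263.0, 35.0], 0.5, [176.0, 245.0])]
objective_second_center [([562.0, -8.0, 42.0], 0.63, [262.0, 183.0])]
objective_third_center [([480.0, 101.0, 53.0], 0.61, [227.0, 209.0])]
objective_largest_center [([547.0, 413.0, 7.0], 0.74, [132.0, 191.0]), ([389.0, -267.0, 57.0], 0.61, [347.0, 238.0])]
dish_smallest [([660.0, 155.0, 9.0], 0.73, [211.0, 155.0])]
dish_second [([552.0, -398.0, 4.0], 0.77, [384.0, 187.0])]
dish_third [([543.0, 418.0, 5.0], 0.62, [130.0, 192.0]), ([551.0, -398.0, 7.0], 0.23, [384.0, 187.0])]
dish_largest [([643.0, -122.0, 4.0], 0.8, [297.0, 160.0])]
eyepiece_1_center [([521.0, 238.0, 63.0], 0.48, [182.0, 196.0])]
side [ 238. -861.  558.] -0.1251996004543861
```

```bash
python3 - <<'E'
import cv2
a=cv2.imread('pics/top.png')[120:290,90:430]; cv2.imwrite('pics/topc.png',cv2.resize(a,None,fx=2.35,fy=2.35,interpolation=3))
E
```

```text
(no output)
```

View pics/topc.png

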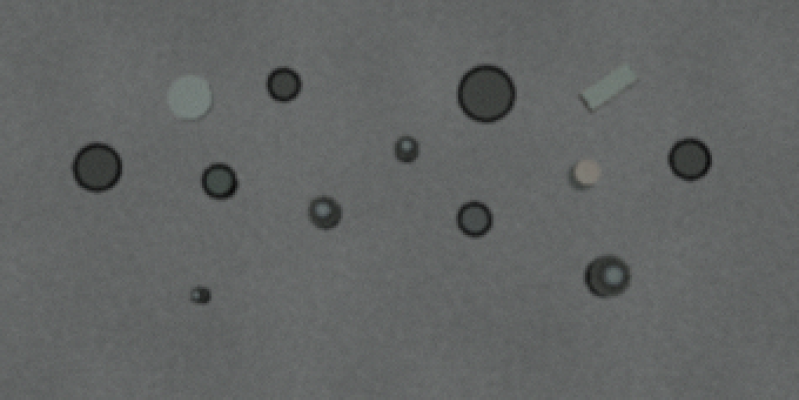

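View pics/side.png

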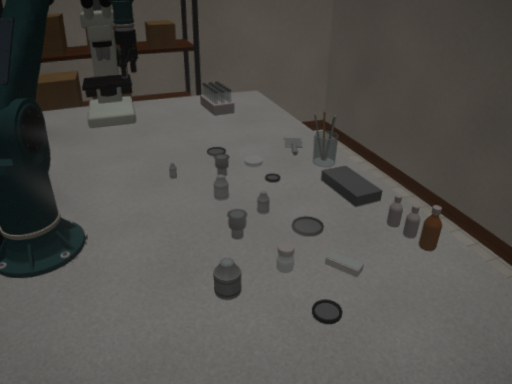

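The crop shows the dishes at (284,84), (690,159), (97,167) and (487,94), smallest to largest. The objectives are at (200,295), (406,149), (325,212) and (607,276), the eyepieces at (219,181) and (475,219), and the jar at (586,173). This matches the networks. Next I move over the smallest objective.

Emit:
send_rows(
  commands=[
    [[20,-60,0,0,0,0,85],[40,-120,0,0,0,0,85],[60,-180,0,0,0,0,85],[75,-240,0,0,0,0,85],[80,-290,0,0,0,0,85]],
  ],
  grip_force=30,
)

```text
clock: 1.18
ee_pos: [370.2, 372.2, 231.6]
ee_rot: [[-0.916, 0.401, 0.001], [0.401, 0.916, 0.0], [-0.001, 0.0, -1.0]]
contact_force: [0.2, -0.3, 0.4]
gripper_width: 85.4
```

```bash
python3 - <<'E'
from h import *
p=snap('wrist'); s=p['state']; save(p,'w1.png'); R,t=cam(p); print(s['clock'],np.round(s['ee_pos'],1),np.round(t),np.round(R,2).tolist(),np.array(p['mount']).round(2).tolist())
print('center looks at',onz(p,256,192,0), onz(p,0,0,0),onz(p,511,383,0),p['mtx'][0])
for l in ["objective_smallest_center","dish_smallest"]:
  print(l,[(np.round(d['centre'],0).tolist(),round(d['conf'],2),np.round(proj(p,d['centre'])).tolist()) for d in models.find_in(p,l)][:4])
E
```

```text
1.175 [370.2 372.2 231.6] [296. 405. 374.] [[0.4, 0.87, 0.28], [0.92, -0.38, -0.13], [-0.0, 0.31, -0.95]] [[0.0, -0.95, -0.31, 81.26], [1.0, 0.0, -0.0, 0.54], [0.0, -0.31, 0.95, -141.95], [0.0, 0.0, 0.0, 1.0]]
center looks at [408.15119611 360.22591923   0.        ] [ 75.70175437 181.97742563   0.        ] [931.45418986 641.26965715   0.        ] [278.19581763   0.         253.19843882]
objective_smallest_center [([367.0, 273.0, 35.0], 0.68, [181.0, 198.0])]
dish_smallest []
```

View pics/w1.png

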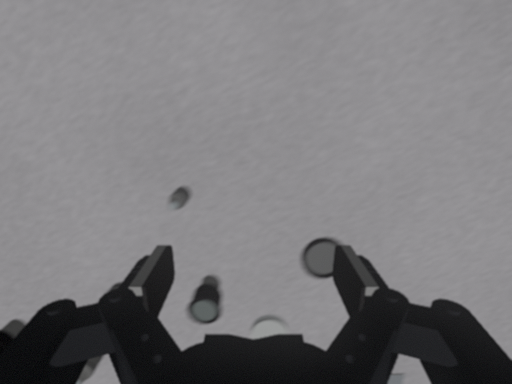

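The wrist view has the smallest objective at (180,198), an eyepiece at (205,303) and the third dish at (321,257). I'll write a silhouette fit that uses the network masks.

```bash
cat >> h.py <<'E'
N=["smallest","second","third","largest"]
OB=dict(zip(N,[(22,50,34,11),(32,58,39,16),(42,66,45,21),(54,74,50,27)])); DI=dict(zip(N,[48,58,68,80]))
def pts(l):
    a=np.linspace(0,2*np.pi,60); ring=lambda r,z: np.c_[r*np.cos(a),r*np.sin(a),0*a+z]
    for n in N:
        if n in l:
            if 'dish' in l: return np.r_[ring(DI[n]/2,0),ring(DI[n]/2,9)]
            D,H,h,w=OB[n]; return np.r_[ring(D/2,0),ring(D/2,h),ring(w/2,H)]
def fit(p,l,near=None):
    """silhouette-centroid fit of axis xy; returns list (x,y,conf,IoU,arearatio)"""
    out=[]
    P=pts(l)
    for d in models.masks_of(p,l)[:3]:
        m=np.array(d['pixels']); v,u=np.nonzero(m); c=np.array([u.mean(),v.mean()])
        x=onz(p,*c,P[:,2].max()/2)
        def ren(x):
            q=np.array([proj(p,X+np.array([x[0],x[1],0])) for X in P]); h=cv2.convexHull((q*16).astype(np.int32).reshape(-1,1,2))
            M=np.zeros(m.shape,np.uint8); cv2.fillConvexPoly(M,h,1,shift=4); return M.astype(bool)
        for _ in range(6):
            M=ren(x); v2,u2=np.nonzero(M)
            if len(u2)==0: break
            e=c-[u2.mean(),v2.mean()]; x=x+(onz(p,*(c),20)-onz(p,*(c-e),20))
        M=ren(x); out.append((round(x[0],1),round(x[1],1),round(d['conf'],2),round((m&M).sum()/(m|M).sum(),2),round(m.sum()/max(1,M.sum()),2)))
    return out
E
python3 - <<'E'
from h import *
for n in ['top','wrist','side']:
  p=snap(n)
  for k in N:
    for l in (f"objective_{k}_center",f"dish_{k}"):
      print(n,l,fit(p,l))
p=snap('wrist')
for z in(0,80,150): print([np.round(proj(p,np.array(p['state']['ee_pos'])-[0,0,z]))])
E
```

```text
top objective_smallest_center [(np.float64(371.0), np.float64(267.7), 0.43, np.float64(0.49), np.float64(0.49))]
top dish_smallest [(np.float64(658.9), np.float64(157.1), 0.46, np.float64(0.69), np.float64(0.69))]
top objective_second_center [(np.float64(655.0), np.float64(156.8), 0.25, np.float64(0.73), np.float64(1.37))]
top dish_second [(np.float64(551.7), np.float64(-396.9), 0.67, np.float64(0.73), np.float64(0.73))]
top objective_third_center [(np.float64(481.4), np.float64(99.6), 0.52, np.float64(0.92), np.float64(0.92))]
top dish_third [(np.float64(546.6), np.float64(416.6), 0.73, np.float64(0.89), np.float64(0.9))]
top objective_largest_center [(np.float64(393.1), np.float64(-275.0), 0.49, np.float64(0.89), np.float64(0.89))]
top dish_largest [(np.float64(643.0), np.float64(-121.3), 0.81, np.float64(0.82), np.float64(0.82))]
wrist objective_smallest_center []
wrist dish_smallest []
wrist objective_second_center [(np.float64(577.7), np.float64(-15.9), 0.85, np.float64(0.48), np.float64(0.48)), (np.float64(367.6), np.float64(270.5), 0.33, np.float64(0.49), np.float64(0.49))]
wr
[... 753 characters left out ...]
.1), 0.97, np.float64(0.86), np.float64(0.86)), (np.float64(577.9), np.float64(21.9), 0.64, np.float64(0.49), np.float64(0.91))]
side objective_third_center [(np.float64(479.4), np.float64(98.3), 0.86, np.float64(0.83), np.float64(0.83))]
side dish_third [(np.float64(544.3), np.float64(413.7), 0.7, np.float64(0.57), np.float64(0.57))]
side objective_largest_center [(np.float64(391.5), np.float64(-274.5), 0.59, np.float64(0.93), np.float64(0.93))]
side dish_largest [(np.float64(641.2), np.float64(-121.7), 0.82, np.float64(0.87), np.float64(0.87)), (np.float64(537.6), np.float64(306.4), 0.55, np.float64(0.45), np.float64(0.83))]
[array([253., 251.])]
[array([253., 203.])]
[array([253., 181.])]
```

Emit:
send_rows(
  commands=[
    [[0,-55,-10,0,0,0,85],[0,-100,-60,0,0,0,85],[0,-103,-115,0,0,0,60],[0,-103,-120,0,0,0,60],[0,-103,-120,0,0,0,60]],
  ],
)

```text
clock: 3.35
ee_pos: [369.5, 273.2, 112.0]
ee_rot: [[-0.918, 0.398, 0.001], [0.398, 0.918, 0.001], [-0.0, 0.001, -1.0]]
contact_force: [-0.4, 0.6, 0.2]
gripper_width: 60.4
```

```bash
cat > m.py <<'E'
import sys
from h import *
p=snap('wrist'); s=p['state']; print(s['clock'],np.round(s['ee_pos'],1),s['gripper_width'],np.round(s['contact_force'],1))
for l in sys.argv[2:]: print(l,fit(p,l),[np.round(d['centre'],1).tolist() for d in models.find_in(p,l)])
save(p,sys.argv[1]+'.png')
E
python3 m.py w2 objective_smallest_center
```

```text
3.35 [369.5 273.2 112. ] 60.37215120480708 [-0.4  0.6  0.2]
objective_smallest_center [(np.float64(367.7), np.float64(269.5), 0.63, np.float64(0.91), np.float64(0.91)), (np.float64(495.1), np.float64(77.7), 0.42, np.float64(0.7), np.float64(1.37))] [[366.5, 269.7, 37.1]]
```

View pics/w2.png

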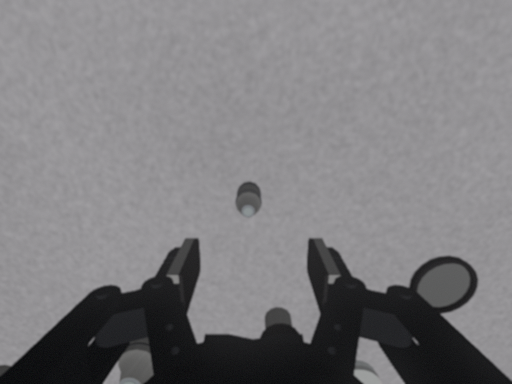

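The smallest objective is centred between the fingers at (248,198), so I descend and grip.

Emit:
send_rows(
  commands=[
    [[-1,-2,-40,0,0,0,60],[-1,-2,-75,0,0,0,60],[-1,-2,-95,0,0,0,60],[-1,-2,-102,0,0,0,60],[-1,-2,-102,0,0,0,60]],
  ],
)

```text
clock: 4.12
ee_pos: [368.4, 270.8, 10.0]
ee_rot: [[-0.917, 0.398, 0.001], [0.398, 0.917, 0.001], [-0.001, 0.002, -1.0]]
contact_force: [-0.3, -0.7, 0.2]
gripper_width: 59.7
```

Emit:
send_rows(
  commands=[
    [[0,0,0,0,0,0,30],[0,0,0,0,0,0,15],[0,0,0,0,0,0,15],[0,0,0,0,0,0,15],[0,0,0,0,0,0,15]],
  ],
  grip_force=30,
)

```text
clock: 4.75
ee_pos: [368.3, 270.3, 10.2]
ee_rot: [[-0.917, 0.399, 0.001], [0.399, 0.917, 0.001], [-0.001, 0.001, -1.0]]
contact_force: [0.3, -0.3, 7.5]
gripper_width: 20.7
```

```bash
python3 m.py w3
```

```text
4.75 [368.3 270.3  10.2] 20.72376463742355 [ 0.3 -0.3  7.5]
```

View pics/w3.png

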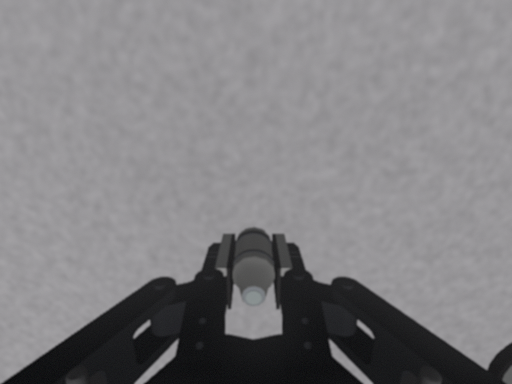

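It is held upright between the pads at (254,265). I lift it a little and check.

Emit:
send_rows(
  commands=[
    [[0,0,5,0,0,0,15],[0,0,40,0,0,0,15],[20,-10,90,0,0,0,15],[70,-30,110,0,0,0,15],[120,-50,110,0,0,0,15]],
  ],
)

```text
clock: 5.42
ee_pos: [489.9, 220.4, 122.0]
ee_rot: [[-0.918, 0.397, 0.004], [0.397, 0.918, 0.003], [-0.003, 0.004, -1.0]]
contact_force: [-0.5, 0.1, -1.1]
gripper_width: 20.8
```

```bash
python3 m.py w4 dish_smallest
```

```text
5.425 [489.9 220.4 122. ] 20.77886980341002 [-0.5  0.1 -1.1]
dish_smallest [(np.float64(647.9), np.float64(163.2), 0.91, np.float64(0.52), np.float64(0.52))] [[650.3, 166.4, 8.2], [506.2, 238.6, 58.8]]
```

View pics/w4.png

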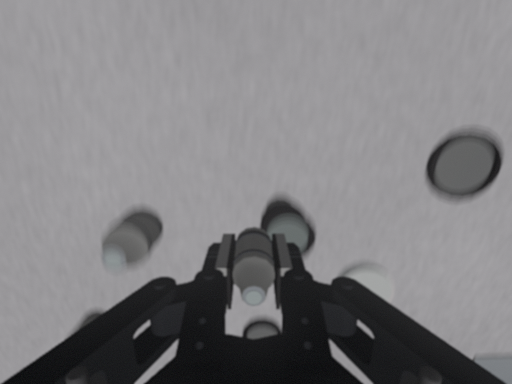

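Carried cleanly: the third objective shows at (130,240), eyepiece 1 at (288,230) and the third dish at (464,165). I move on over the smallest dish.

Emit:
send_rows(
  commands=[
    [[60,-20,0,0,0,0,15],[115,-42,0,0,0,0,15],[160,-62,-20,0,0,0,15],[168,-65,-40,0,0,0,15],[168,-65,-42,0,0,0,15]],
  ],
)

```text
clock: 6.2
ee_pos: [652.7, 155.1, 74.9]
ee_rot: [[-0.917, 0.398, -0.006], [0.398, 0.917, -0.001], [0.005, -0.003, -1.0]]
contact_force: [-1.1, 0.7, -1.4]
gripper_width: 21.1
```

Emit:
send_rows(
  commands=[
    [[0,0,0,0,0,0,15],[0,0,0,0,0,0,15]],
  ],
)

```text
clock: 6.45
ee_pos: [654.7, 156.7, 78.1]
ee_rot: [[-0.918, 0.396, -0.0], [0.396, 0.918, 0.001], [0.001, 0.001, -1.0]]
contact_force: [-0.3, -0.2, -1.1]
gripper_width: 21.0
```

```bash
python3 m.py w5 dish_smallest
```

```text
6.45 [654.7 156.7  78.1] 20.97890319274469 [-0.3 -0.2 -1.1]
dish_smallest [(np.float64(656.0), np.float64(160.8), 0.81, np.float64(0.88), np.float64(0.88))] [[654.7, 161.4, 6.0]]
```

View pics/w5.png

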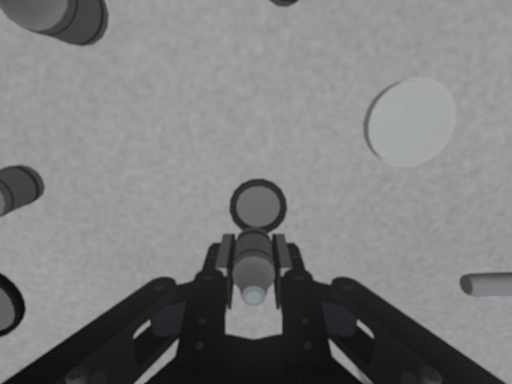

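The dish is at (258,207), just ahead of the held foot. Its lower edge is hidden, so I fit the visible rim alone.

```bash
cat >> h.py <<'E'
def rim(p,l,x0,occ_row=None):
    """fit dish xy from visible mask contour points (outer top edge hull), ignoring rows > occ_row"""
    from scipy.optimize import least_squares
    d=models.masks_of(p,l)[0]; m=np.array(d['pixels']).astype(np.uint8)
    c=max(cv2.findContours(m,0,1)[0],key=len).reshape(-1,2).astype(float)
    if occ_row: c=c[c[:,1]<occ_row]
    P=pts(l)
    def f(x):
        q=np.array([proj(p,X+np.array([x[0],x[1],0])) for X in P],np.float32); h=cv2.convexHull(q.reshape(-1,1,2))
        return [cv2.pointPolygonTest(h,(float(a),float(b)),True) for a,b in c]
    r=least_squares(f,x0[:2],loss='soft_l1',diff_step=1e-3); return r.x.round(1),len(c),round(float(np.abs(r.fun).mean()),2)
E
python3 - <<'E'
from h import *
p=snap('wrist'); print(rim(p,'dish_smallest',[657,158],226)); print(rim(p,'dish_smallest',[657,158],215))
for z in (-8,): 
  # image of the held foot: expected centre
  print(np.round(proj(p,np.array(p['state']['ee_pos'])+[0,0,z])))
for n in('top','side'):
  p=snap(n); print(n,rim(p,'dish_smallest',[657,158]))
E
```

```text
(array([658.2, 159.8]), 124, 1.17)
(array([658.5, 159.7]), 99, 0.58)
[253. 244.]Traceback (most recent call last):
  File "<stdin>", line 7, in <module>
  File "h.py", line 45, in rim
    d=models.masks_of(p,l)[0]; m=np.array(d['pixels']).astype(np.uint8)
      ~~~~~~~~~~~~~~~~~~~~^^^
IndexError: list index out of range
```

Emit:
send_rows(
  commands=[
    [[3,2.5,-25,0,0,0,15],[3,2.5,-45,0,0,0,15],[3,2.5,-55,0,0,0,15],[3,2.5,-59,0,0,0,15],[3,2.5,-61,0,0,0,15]],
  ],
)

```text
clock: 7.48
ee_pos: [659.1, 157.4, 16.4]
ee_rot: [[-0.917, 0.399, 0.0], [0.399, 0.917, 0.0], [-0.0, 0.0, -1.0]]
contact_force: [-1.2, 0.6, -0.6]
gripper_width: 20.9
```

Emit:
send_rows(
  commands=[
    [[0,0,-0.5,0,0,0,15],[0,0,-1,0,0,0,15],[0,0,-1,0,0,0,15]],
  ],
)

```text
clock: 7.85
ee_pos: [659.0, 157.5, 15.7]
ee_rot: [[-0.917, 0.398, 0.001], [0.398, 0.917, 0.0], [-0.0, 0.0, -1.0]]
contact_force: [-0.5, -1.4, -0.4]
gripper_width: 20.9
```

Emit:
send_rows(
  commands=[
    [[-0.5,1.5,-0.7,0,0,0,15],[-0.5,1.5,-1.3,0,0,0,15],[-0.5,1.5,-1.6,0,0,0,15],[-0.5,1.5,-1.6,0,0,0,15]],
  ],
)

```text
clock: 8.35
ee_pos: [658.3, 159.4, 14.3]
ee_rot: [[-0.917, 0.398, 0.0], [0.398, 0.917, 0.0], [0.0, 0.0, -1.0]]
contact_force: [-2.2, 0.9, 5.7]
gripper_width: 20.4
```

```bash
python3 m.py w6
```

```text
8.35 [658.3 159.4  14.3] 20.429905389326496 [-2.2  0.9  5.7]
```

View pics/w6.png

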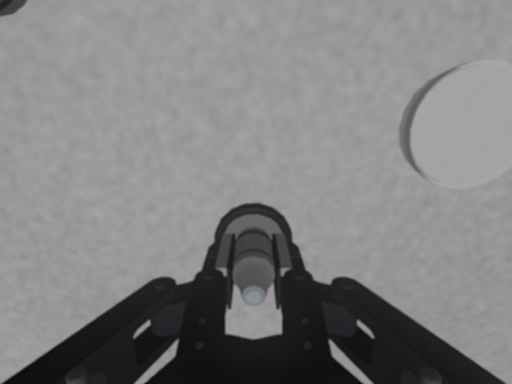

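It stands inside the rim, visible around (254,215), with 5.7 N of floor contact. I release it and go up.

Emit:
send_rows(
  commands=[
    [[0,0,0,0,0,0,23],[0,0,0,0,0,0,30],[0,0,0,0,0,0,45],[0,0,0,0,0,0,50],[0,0,15,0,0,0,50]],
  ],
)

```text
clock: 9.02
ee_pos: [657.2, 158.7, 28.0]
ee_rot: [[-0.917, 0.398, -0.003], [0.398, 0.917, -0.001], [0.002, -0.002, -1.0]]
contact_force: [-0.3, -0.2, 0.5]
gripper_width: 50.1
```

Emit:
send_rows(
  commands=[
    [[0,0,50,0,0,0,60],[0,0,105,0,0,0,60],[-30,-50,125,0,0,0,60],[-60,-105,125,0,0,0,60],[-80,-150,115,0,0,0,60]],
  ],
)

```text
clock: 9.65
ee_pos: [577.9, 6.7, 146.0]
ee_rot: [[-0.917, 0.399, 0.003], [0.399, 0.917, -0.001], [-0.003, 0.001, -1.0]]
contact_force: [0.8, -0.2, -0.6]
gripper_width: 60.0
```

```bash
python3 m.py w7 objective_smallest_center objective_second_center; python3 -c "
from h import *
p=snap('side');save(p,'s2.png');print(fit(p,'objective_smallest_center'),fit(p,'dish_smallest'))
p=snap('top');print(fit(p,'objective_smallest_center'),fit(p,'dish_smallest'))
import cv2;a=cv2.imread('pics/s2.png')[130:240,180:340];cv2.imwrite('pics/s2c.png',cv2.resize(a,None,fx=4,fy=4,interpolation=3))"
```

```text
9.65 [577.9   6.7 146. ] 59.99706547249386 [ 0.8 -0.2 -0.6]
objective_smallest_center [(np.float64(660.0), np.float64(161.4), 0.79, np.float64(0.89), np.float64(0.89))] [[653.1, 154.1, 38.1]]
objective_second_center [(np.float64(562.8), np.float64(-8.4), 0.59, np.float64(0.93), np.float64(0.93))] [[628.1, -110.7, 4.1]]
[(np.float64(663.0), np.float64(163.5), 0.54, np.float64(0.81), np.float64(0.81)), (np.float64(529.4), np.float64(270.3), 0.18, np.float64(0.49), np.float64(2.02))] []
[] [(np.float64(651.6), np.float64(156.7), 0.53, np.float64(0.31), np.float64(0.31))]
```

View pics/s2c.png

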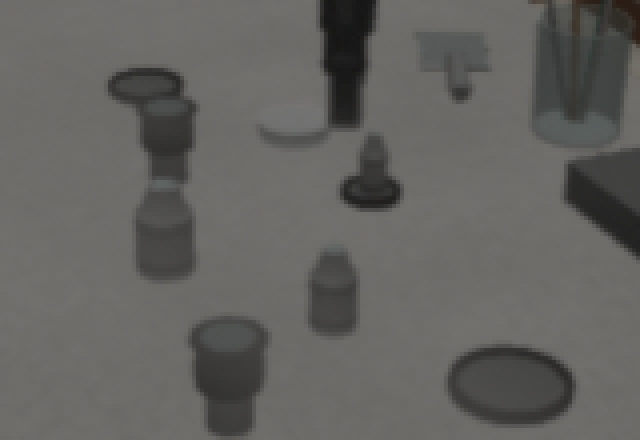

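The crop shows the smallest upright in its dish at (372,180). Next is the second.

Emit:
send_rows(
  commands=[
    [[-15,-16,-20,0,0,0,65],[-15,-16,-36,0,0,0,65],[-15,-16,-36,0,0,0,65],[-15,-16,-36,0,0,0,65]],
  ],
)

```text
clock: 10.7
ee_pos: [564.4, -6.1, 107.8]
ee_rot: [[-0.918, 0.397, 0.001], [0.397, 0.918, 0.001], [-0.001, 0.001, -1.0]]
contact_force: [-0.2, -0.3, 0.3]
gripper_width: 64.9
```

```bash
python3 m.py w8 objective_second_center
```

```text
10.7 [564.4  -6.1 107.8] 64.92967751555828 [-0.2 -0.3  0.3]
objective_second_center [(np.float64(563.0), np.float64(-8.5), 0.96, np.float64(0.94), np.float64(0.94))] [[562.6, -7.3, 41.4]]
```

Emit:
send_rows(
  commands=[
    [[-1.5,-2,-40,0,0,0,65],[-1.5,-2,-75,0,0,0,65],[-1.5,-2,-92,0,0,0,65],[-1.5,-2,-97,0,0,0,65],[-1.5,-2,-97,0,0,0,65]],
  ],
)

```text
clock: 11.48
ee_pos: [562.5, -9.0, 11.2]
ee_rot: [[-0.917, 0.398, 0.001], [0.398, 0.917, 0.0], [-0.001, 0.0, -1.0]]
contact_force: [-0.4, 0.1, -0.2]
gripper_width: 64.7
```

Emit:
send_rows(
  commands=[
    [[0,0,0,0,0,0,40],[0,0,0,0,0,0,25],[0,0,0,0,0,0,25],[0,0,0,0,0,0,25],[0,0,0,0,0,0,25]],
  ],
  grip_force=40,
)

```text
clock: 12.1
ee_pos: [562.6, -9.0, 11.8]
ee_rot: [[-0.917, 0.398, 0.002], [0.398, 0.917, 0.0], [-0.002, 0.001, -1.0]]
contact_force: [-0.5, 0.4, 6.2]
gripper_width: 30.7
```

Emit:
send_rows(
  commands=[
    [[0,0,5,0,0,0,25],[0,0,45,0,0,0,25],[0,-20,100,0,0,0,25],[0,-70,115,0,0,0,25],[-3,-130,115,0,0,0,25]],
  ],
)

```text
clock: 12.72
ee_pos: [560.7, -139.0, 128.0]
ee_rot: [[-0.919, 0.395, 0.005], [0.395, 0.919, 0.0], [-0.004, 0.002, -1.0]]
contact_force: [-0.1, -0.3, -0.4]
gripper_width: 30.9
```

Emit:
send_rows(
  commands=[
    [[-3,-60,0,0,0,0,25],[-5,-120,0,0,0,0,25],[-7,-180,0,0,0,0,25],[-8,-230,-10,0,0,0,25],[-9,-257,-40,0,0,0,25]],
  ],
)

```text
clock: 13.35
ee_pos: [549.7, -401.6, 87.1]
ee_rot: [[-0.915, 0.403, 0.003], [0.403, 0.915, -0.005], [-0.005, -0.003, -1.0]]
contact_force: [0.5, 0.9, -1.3]
gripper_width: 30.5
```

Emit:
send_rows(
  commands=[
    [[0,0,-3,0,0,0,25],[0,0,-3,0,0,0,25],[0,0,-3,0,0,0,25]],
  ],
)

```text
clock: 13.72
ee_pos: [551.1, -394.0, 83.6]
ee_rot: [[-0.918, 0.396, 0.001], [0.396, 0.918, 0.001], [-0.001, 0.001, -1.0]]
contact_force: [0.7, 0.7, -1.7]
gripper_width: 30.7
```

```bash
cat > d.py <<'E'
import sys
from h import *
k=sys.argv[1]; l='dish_'+k
p=snap('wrist'); s=p['state']; print(s['clock'],np.round(s['ee_pos'],1),s['gripper_width'],np.round(s['contact_force'],1)); save(p,'d_'+k+'.png')
print(fit(p,l)); x0=np.array(s['ee_pos'])
for r in (240,226,215): print(rim(p,l,x0,r))
E
python3 d.py second
```

```text
13.725 [ 551.1 -394.    83.6] 30.702370637900405 [ 0.7  0.7 -1.7]
[(np.float64(545.7), np.float64(-393.5), 0.77, np.float64(0.79), np.float64(0.8))]
(array([ 548.6, -394.9]), 188, 3.61)
(array([ 548.8, -395. ]), 184, 3.61)
(array([ 550. , -395.4]), 123, 0.74)
```

View pics/d_second.png

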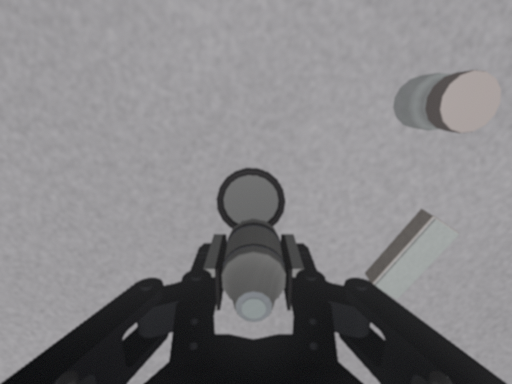

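The dish at (251,200) sits straight ahead, and the fit of (550,-395.4) agrees with the side view. Lowering now.

Emit:
send_rows(
  commands=[
    [[-1,-1.5,-25,0,0,0,25],[-1,-1.5,-48,0,0,0,25],[-1,-1.5,-59,0,0,0,25],[-1,-1.5,-64,0,0,0,25],[-1,-1.5,-65.5,0,0,0,25]],
  ],
)

```text
clock: 14.6
ee_pos: [549.1, -397.6, 17.1]
ee_rot: [[-0.917, 0.398, 0.0], [0.398, 0.917, -0.0], [-0.0, 0.0, -1.0]]
contact_force: [0.2, -0.1, -0.4]
gripper_width: 30.6
```

Emit:
send_rows(
  commands=[
    [[0,0,-0.5,0,0,0,25],[0,0,-1,0,0,0,25],[0,0,-1,0,0,0,25]],
  ],
)

```text
clock: 14.98
ee_pos: [549.1, -397.7, 16.6]
ee_rot: [[-0.917, 0.398, 0.001], [0.398, 0.917, -0.0], [-0.001, -0.0, -1.0]]
contact_force: [-0.7, -0.1, -1.5]
gripper_width: 30.9
```

Emit:
send_rows(
  commands=[
    [[0.8,2,-0.6,0,0,0,25],[0.8,2,-1.2,0,0,0,25],[0.8,2,-1.6,0,0,0,25],[0.8,2,-1.6,0,0,0,25]],
  ],
)

```text
clock: 15.48
ee_pos: [549.8, -395.9, 15.9]
ee_rot: [[-0.917, 0.399, 0.0], [0.399, 0.917, -0.001], [-0.0, -0.0, -1.0]]
contact_force: [-2.5, 0.5, 7.8]
gripper_width: 30.9
```

Emit:
send_rows(
  commands=[
    [[0,0,0,0,0,0,33],[0,0,0,0,0,0,40],[0,0,0,0,0,0,55],[0,0,0,0,0,0,58],[0,0,15,0,0,0,58]],
  ],
)

```text
clock: 16.1
ee_pos: [548.7, -394.8, 28.9]
ee_rot: [[-0.917, 0.398, -0.002], [0.398, 0.917, 0.002], [0.003, 0.001, -1.0]]
contact_force: [0.0, 0.0, -0.3]
gripper_width: 57.6
```

Emit:
send_rows(
  commands=[
    [[0,0,60,0,0,0,65],[0,20,110,0,0,0,75],[0,75,125,0,0,0,75],[-10,135,125,0,0,0,75],[-20,195,125,0,0,0,75]],
  ],
)

```text
clock: 16.73
ee_pos: [530.0, -198.9, 156.3]
ee_rot: [[-0.917, 0.399, 0.003], [0.399, 0.917, -0.001], [-0.003, 0.001, -1.0]]
contact_force: [0.8, 0.6, -0.0]
gripper_width: 75.1
```

```bash
python3 - <<'E'
from h import *
for n in('side','top'):
  p=snap(n); print(n,[fit(p,a) for a in('objective_second_center','dish_second','objective_smallest_center','objective_third_center')])
  save(p,n+'3.png')
  if n=='side': cv2.imwrite('pics/s3c.png',cv2.resize(cv2.imread('pics/side3.png')[130:340,160:370],None,fx=2.8,fy=2.8,interpolation=3))
E
```

```text
side [[(np.float64(553.4), np.float64(-392.7), 0.66, np.float64(0.88), np.float64(0.88))], [(np.float64(543.5), np.float64(-400.5), 0.57, np.float64(0.44), np.float64(0.47))], [(np.float64(393.8), np.float64(-265.8), 0.5, np.float64(0.28), np.float64(3.62))], [(np.float64(478.7), np.float64(97.5), 0.63, np.float64(0.73), np.float64(0.73))]]
top [[(np.float64(551.9), np.float64(-397.0), 0.65, np.float64(0.96), np.float64(0.99))], [(np.float64(550.8), np.float64(-387.1), 0.63, np.float64(0.49), np.float64(0.56))], [(np.float64(639.8), np.float64(-120.8), 0.51, np.float64(0.15), np.float64(6.65))], [(np.float64(481.8), np.float64(100.8), 0.7, np.float64(0.85), np.float64(0.85))]]
```

View pics/s3c.png

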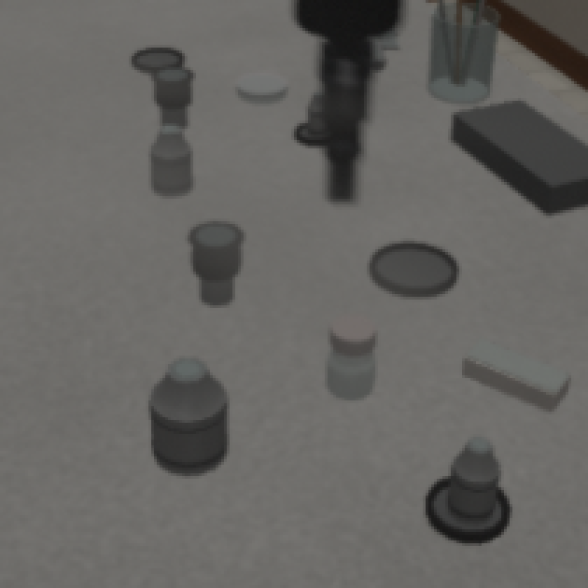

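The second objective stands upright in its dish at (473,500). On to the third.

Emit:
send_rows(
  commands=[
    [[-10,60,0,0,0,0,78],[-20,120,0,0,0,0,78],[-30,180,0,0,0,0,78],[-40,240,0,0,0,0,78],[-50,293,-15,0,0,0,78]],
  ],
)

```text
clock: 17.85
ee_pos: [481.0, 94.2, 140.3]
ee_rot: [[-0.917, 0.399, 0.004], [0.399, 0.917, 0.001], [-0.003, 0.002, -1.0]]
contact_force: [0.7, 0.1, -0.1]
gripper_width: 77.9
```

Emit:
send_rows(
  commands=[
    [[0,5,-25,0,0,0,78],[0,5,-30,0,0,0,78],[0,5,-30,0,0,0,78]],
  ],
)

```text
clock: 18.23
ee_pos: [480.0, 96.0, 109.5]
ee_rot: [[-0.916, 0.401, -0.001], [0.401, 0.916, -0.001], [0.0, -0.001, -1.0]]
contact_force: [-0.6, -0.3, 0.1]
gripper_width: 78.3
```

```bash
python3 m.py w9 objective_third_center
```

```text
18.225 [480.   96.  109.5] 78.34841635785763 [-0.6 -0.3  0.1]
objective_third_center [(np.float64(477.6), np.float64(102.4), 0.98, np.float64(0.96), np.float64(0.96))] []
```

Emit:
send_rows(
  commands=[
    [[-2,5,-10,0,0,0,78],[-2,5,-50,0,0,0,78],[-2,5,-85,0,0,0,78],[-2,5,-97,0,0,0,78],[-2,5,-98,0,0,0,78]],
  ],
)

```text
clock: 19.0
ee_pos: [477.3, 102.5, 11.1]
ee_rot: [[-0.917, 0.398, -0.001], [0.398, 0.917, -0.0], [0.001, -0.001, -1.0]]
contact_force: [0.1, -0.1, 0.0]
gripper_width: 77.9
```

Emit:
send_rows(
  commands=[
    [[0,0,0,0,0,0,50],[0,0,0,0,0,0,35],[0,0,0,0,0,0,35],[0,0,0,0,0,0,35],[0,0,0,0,0,0,35]],
  ],
  grip_force=45,
)

```text
clock: 19.62
ee_pos: [478.3, 102.6, 12.9]
ee_rot: [[-0.917, 0.398, 0.002], [0.398, 0.917, 0.0], [-0.002, 0.001, -1.0]]
contact_force: [-0.4, 0.3, 4.7]
gripper_width: 41.2
```

Emit:
send_rows(
  commands=[
    [[0,0,5,0,0,0,35],[0,0,45,0,0,0,35],[5,10,100,0,0,0,35],[15,60,115,0,0,0,35],[25,115,115,0,0,0,35]],
  ],
)

```text
clock: 20.25
ee_pos: [504.1, 217.8, 129.2]
ee_rot: [[-0.916, 0.401, 0.004], [0.401, 0.916, 0.001], [-0.003, 0.003, -1.0]]
contact_force: [0.0, 0.4, -2.5]
gripper_width: 41.1
```

Emit:
send_rows(
  commands=[
    [[12,55,0,0,0,0,35],[24,110,0,0,0,0,35],[35,160,0,0,0,0,35],[40,188,-20,0,0,0,35],[42,196,-40,0,0,0,35]],
  ],
)

```text
clock: 20.88
ee_pos: [543.7, 416.2, 86.1]
ee_rot: [[-0.919, 0.395, -0.0], [0.395, 0.919, 0.002], [0.001, 0.002, -1.0]]
contact_force: [-0.4, -0.5, -1.4]
gripper_width: 40.3
```

Emit:
send_rows(
  commands=[
    [[0,0,-2,0,0,0,35],[0,0,-2,0,0,0,35],[0,0,-2,0,0,0,35]],
  ],
)

```text
clock: 21.25
ee_pos: [545.4, 411.7, 85.4]
ee_rot: [[-0.916, 0.4, 0.001], [0.4, 0.916, -0.0], [-0.001, -0.0, -1.0]]
contact_force: [-0.5, 0.9, -2.3]
gripper_width: 41.1
```

```bash
python3 d.py third
```

```text
21.25 [545.4 411.7  85.4] 41.11669703994791 [-0.5  0.9 -2.3]
[(np.float64(538.1), np.float64(420.5), 0.83, np.float64(0.69), np.float64(0.72))]
(array([543.8, 417.4]), 223, 5.51)
(array([543.8, 417.4]), 222, 5.53)
(array([544.3, 417.3]), 185, 5.44)
```

View pics/d_third.png

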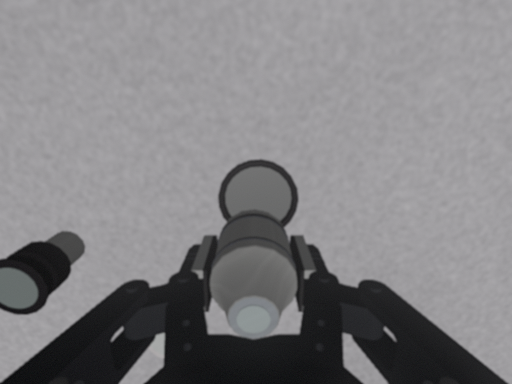

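The dish shows at (258,198) with the held lens hiding its lower edge. I refit using only rows above 205.

```bash
python3 - <<'E'
from h import *
p=snap('wrist'); s=p['state'];print(np.round(s['ee_pos'],1))
for r in(205,195):print(rim(p,'dish_third',[545,415],r))
for n in('top','side'):
  p=snap(n); print(n,fit(p,'dish_third'))
E
```

```text
[544.9 413.3  85.2]
(array([545. , 416.7]), 122, 0.52)
(array([545. , 416.7]), 102, 0.37)
top [(np.float64(541.6), np.float64(408.8), 0.54, np.float64(0.43), np.float64(0.46)), (np.float64(644.0), np.float64(-121.6), 0.24, np.float64(0.83), np.float64(1.2)), (np.float64(394.3), np.float64(-277.7), 0.15, np.float64(0.68), np.float64(0.68))]
side [(np.float64(641.1), np.float64(-122.0), 0.23, np.float64(0.94), np.float64(0.99))]
```

Emit:
send_rows(
  commands=[
    [[0,3,-25,0,0,0,35],[0,3,-48,0,0,0,35],[0,3,-60,0,0,0,35],[0,3,-65,0,0,0,35],[0,3,-66.5,0,0,0,35]],
  ],
)

```text
clock: 22.48
ee_pos: [544.9, 416.4, 18.0]
ee_rot: [[-0.917, 0.399, 0.0], [0.399, 0.917, -0.0], [-0.0, 0.0, -1.0]]
contact_force: [-0.1, -0.5, -1.6]
gripper_width: 40.9
```

Emit:
send_rows(
  commands=[
    [[0,0,-0.5,0,0,0,35],[0,0,-1,0,0,0,35],[0,0,-1,0,0,0,35]],
  ],
)

```text
clock: 22.85
ee_pos: [544.9, 416.6, 17.5]
ee_rot: [[-0.917, 0.398, 0.001], [0.398, 0.917, 0.0], [-0.0, 0.001, -1.0]]
contact_force: [-0.2, -0.3, -2.5]
gripper_width: 41.0
```

Emit:
send_rows(
  commands=[
    [[0,0,-0.6,0,0,0,35],[0,0,-1.2,0,0,0,35],[0,0,-1.6,0,0,0,35],[0,0,-1.6,0,0,0,35]],
  ],
)

```text
clock: 23.35
ee_pos: [544.8, 416.6, 17.0]
ee_rot: [[-0.917, 0.398, 0.0], [0.398, 0.917, 0.0], [-0.0, 0.0, -1.0]]
contact_force: [-2.3, -2.1, 6.9]
gripper_width: 41.0
```

Emit:
send_rows(
  commands=[
    [[0,0,0,0,0,0,43],[0,0,0,0,0,0,52],[0,0,0,0,0,0,64],[0,0,0,0,0,0,68],[0,0,15,0,0,0,68]],
  ],
)

```text
clock: 23.98
ee_pos: [543.7, 415.7, 29.7]
ee_rot: [[-0.917, 0.398, -0.002], [0.398, 0.917, -0.002], [0.001, -0.003, -1.0]]
contact_force: [-0.2, -0.2, -0.2]
gripper_width: 67.8
```

Emit:
send_rows(
  commands=[
    [[0,0,60,0,0,0,75],[0,-20,115,0,0,0,85],[0,-75,135,0,0,0,85],[0,-135,135,0,0,0,85],[-5,-195,135,0,0,0,85]],
  ],
)

```text
clock: 24.6
ee_pos: [540.6, 219.9, 167.4]
ee_rot: [[-0.917, 0.398, 0.003], [0.398, 0.917, 0.001], [-0.003, 0.002, -1.0]]
contact_force: [1.4, -0.3, -0.4]
gripper_width: 84.8
```

Emit:
send_rows(
  commands=[
    [[-5,-60,0,0,0,0,85],[-10,-120,0,0,0,0,85],[-15,-180,0,0,0,0,85],[-25,-240,0,0,0,0,85],[-40,-300,0,0,0,0,85]],
  ],
)

```text
clock: 25.22
ee_pos: [500.2, -80.5, 166.7]
ee_rot: [[-0.917, 0.398, 0.003], [0.398, 0.917, -0.0], [-0.003, 0.001, -1.0]]
contact_force: [0.5, 0.0, 1.2]
gripper_width: 84.7
```

```bash
python3 - <<'E'
from h import *
for n in('side','top'):
  p=snap(n); print(n,[fit(p,a) for a in('objective_third_center','objective_second_center','objective_largest_center','dish_largest')])
  save(p,n+'4.png')
E
```

```text
side [[], [(np.float64(554.1), np.float64(-393.3), 0.65, np.float64(0.87), np.float64(0.87))], [(np.float64(391.1), np.float64(-276.1), 0.84, np.float64(0.95), np.float64(0.96))], [(np.float64(641.0), np.float64(-120.2), 0.69, np.float64(0.82), np.float64(0.82))]]
top [[(np.float64(547.6), np.float64(417.9), 0.63, np.float64(0.84), np.float64(0.84))], [(np.float64(649.7), np.float64(155.2), 0.72, np.float64(0.46), np.float64(0.83)), (np.float64(552.1), np.float64(-398.6), 0.42, np.float64(0.9), np.float64(0.9))], [(np.float64(394.1), np.float64(-273.9), 0.79, np.float64(0.95), np.float64(0.96))], [(np.float64(650.5), np.float64(-121.6), 0.76, np.float64(0.67), np.float64(0.67))]]
```

Emit:
send_rows(
  commands=[
    [[-28,-50,0,0,0,0,85],[-56,-100,0,0,0,0,85],[-84,-150,0,0,0,0,85],[-106,-190,-20,0,0,0,85],[-108,-195,-37,0,0,0,85]],
  ],
)

```text
clock: 26.35
ee_pos: [390.0, -276.3, 128.2]
ee_rot: [[-0.915, 0.403, -0.0], [0.403, 0.915, -0.002], [-0.0, -0.002, -1.0]]
contact_force: [0.1, 1.0, -0.3]
gripper_width: 85.1
```

Emit:
send_rows(
  commands=[
    [[0,0,-5,0,0,0,85],[0,0,-5,0,0,0,85],[0,0,-5,0,0,0,85]],
  ],
)

```text
clock: 26.72
ee_pos: [392.8, -272.6, 124.0]
ee_rot: [[-0.918, 0.396, 0.001], [0.396, 0.918, -0.0], [-0.001, 0.0, -1.0]]
contact_force: [-0.5, -0.0, 1.0]
gripper_width: 85.0
```

```bash
python3 m.py w10 objective_largest_center
```

```text
26.725 [ 392.8 -272.6  124. ] 84.95734581109635 [-0.5 -0.   1. ]
objective_largest_center [(np.float64(389.4), np.float64(-273.8), 0.59, np.float64(0.97), np.float64(0.97)), (np.float64(597.5), np.float64(-106.8), 0.47, np.float64(0.16), np.float64(0.16))] [[379.8, -268.0, 59.3]]
```

Emit:
send_rows(
  commands=[
    [[-2.5,-1,-15,0,0,0,85],[-2.5,-1,-55,0,0,0,85],[-2.5,-1,-90,0,0,0,85],[-2.5,-1,-107,0,0,0,85],[-2.5,-1,-112,0,0,0,85]],
  ],
)

```text
clock: 27.5
ee_pos: [389.1, -274.2, 10.7]
ee_rot: [[-0.917, 0.398, -0.001], [0.398, 0.917, 0.001], [0.001, 0.0, -1.0]]
contact_force: [-0.3, 0.4, -0.3]
gripper_width: 85.2
```

Emit:
send_rows(
  commands=[
    [[0,0,0,0,0,0,60],[0,0,0,0,0,0,45],[0,0,0,0,0,0,45],[0,0,0,0,0,0,45],[0,0,0,0,0,0,45]],
  ],
  grip_force=55,
)

```text
clock: 28.12
ee_pos: [389.8, -274.8, 12.5]
ee_rot: [[-0.917, 0.398, 0.002], [0.398, 0.917, -0.001], [-0.002, -0.0, -1.0]]
contact_force: [0.9, 1.1, 6.5]
gripper_width: 52.3
```

Emit:
send_rows(
  commands=[
    [[0,0,5,0,0,0,45],[0,0,45,0,0,0,45],[0,0,100,0,0,0,45],[35,20,115,0,0,0,45],[80,45,115,0,0,0,45]],
  ],
)

```text
clock: 28.75
ee_pos: [469.0, -230.6, 128.4]
ee_rot: [[-0.916, 0.402, 0.002], [0.402, 0.916, -0.002], [-0.002, -0.001, -1.0]]
contact_force: [1.0, -1.0, -3.2]
gripper_width: 52.4
```

Emit:
send_rows(
  commands=[
    [[48,28,0,0,0,0,45],[96,58,0,0,0,0,45],[140,88,0,0,0,0,45],[165,102,-20,0,0,0,45],[172,108,-40,0,0,0,45]],
  ],
)

```text
clock: 29.38
ee_pos: [642.3, -119.3, 85.6]
ee_rot: [[-0.918, 0.396, 0.001], [0.396, 0.918, 0.001], [-0.0, 0.001, -1.0]]
contact_force: [0.1, 0.1, -3.7]
gripper_width: 52.7
```

Emit:
send_rows(
  commands=[
    [[0,0,0,0,0,0,45],[0,0,0,0,0,0,45],[0,0,0,0,0,0,45],[0,0,0,0,0,0,45]],
  ],
)

```text
clock: 29.88
ee_pos: [641.0, -122.5, 87.3]
ee_rot: [[-0.917, 0.4, 0.001], [0.4, 0.917, -0.0], [-0.001, -0.0, -1.0]]
contact_force: [0.3, 0.1, -4.2]
gripper_width: 52.9
```

```bash
python3 d.py largest; python3 -c "
from h import *
p=snap('wrist');print(np.round(p['state']['ee_pos'],1))
for r in (200,190,180): print(rim(p,'dish_largest',[642,-121],r))"
```

```text
29.875 [ 641.  -122.5   87.3] 52.90388817873962 [ 0.3  0.1 -4.2]
[(np.float64(630.7), np.float64(-112.2), 0.65, np.float64(0.54), np.float64(0.57))]
(array([ 642.4, -118.6]), 259, 8.58)
(array([ 642.4, -118.6]), 259, 8.58)
(array([ 642.6, -118.5]), 232, 9.07)
[ 641.2 -121.6   86.8]
(array([ 642.7, -118.4]), 149, 5.33)
(array([ 642.4, -118.6]), 110, 0.31)
(array([ 642.4, -118.6]), 90, 0.28)
```

View pics/d_largest.png

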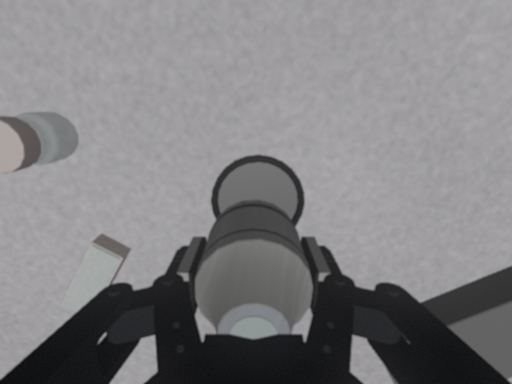

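The rim fit with a 0.3 px residual gives (642.4,-118.6), which agrees with the fixed cameras. Lowering.

Emit:
send_rows(
  commands=[
    [[1.2,3,-25,0,0,0,45],[1.2,3,-48,0,0,0,45],[1.2,3,-60,0,0,0,45],[1.2,3,-66,0,0,0,45],[1.2,3,-67.5,0,0,0,45]],
  ],
)

```text
clock: 30.95
ee_pos: [642.6, -118.6, 19.1]
ee_rot: [[-0.917, 0.398, 0.0], [0.398, 0.917, -0.0], [-0.0, 0.0, -1.0]]
contact_force: [0.4, 1.2, -4.0]
gripper_width: 52.1
```

Emit:
send_rows(
  commands=[
    [[0,0,-0.5,0,0,0,45],[0,0,-1,0,0,0,45],[0,0,-1,0,0,0,45]],
  ],
)

```text
clock: 31.32
ee_pos: [642.6, -118.6, 18.4]
ee_rot: [[-0.917, 0.398, 0.001], [0.398, 0.917, -0.0], [-0.001, 0.0, -1.0]]
contact_force: [-0.0, -0.1, -3.8]
gripper_width: 52.7
```

Emit:
send_rows(
  commands=[
    [[0,0,-0.6,0,0,0,45],[0,0,-1.2,0,0,0,45],[0,0,-1.8,0,0,0,45],[0,0,-1.8,0,0,0,45]],
  ],
)

```text
clock: 31.82
ee_pos: [642.4, -118.5, 16.7]
ee_rot: [[-0.917, 0.398, 0.0], [0.398, 0.917, 0.0], [-0.0, 0.0, -1.0]]
contact_force: [-0.6, -0.5, 2.1]
gripper_width: 52.2
```

Emit:
send_rows(
  commands=[
    [[0,0,-0.4,0,0,0,45],[0,0,-0.4,0,0,0,56],[0,0,-0.4,0,0,0,66],[0,0,-0.4,0,0,0,80],[0,0,-0.4,0,0,0,80]],
  ],
)

```text
clock: 32.45
ee_pos: [642.4, -118.5, 15.7]
ee_rot: [[-0.917, 0.398, 0.0], [0.398, 0.917, -0.0], [-0.0, 0.0, -1.0]]
contact_force: [0.4, -0.1, -0.8]
gripper_width: 79.7
```

Emit:
send_rows(
  commands=[
    [[0,0,15,0,0,0,80],[0,0,60,0,0,0,80],[0,0,120,0,0,0,80],[-40,0,165,0,0,0,80],[-90,0,190,0,0,0,80]],
  ],
)

```text
clock: 33.08
ee_pos: [554.0, -118.8, 209.7]
ee_rot: [[-0.917, 0.398, 0.007], [0.398, 0.917, -0.001], [-0.007, 0.002, -1.0]]
contact_force: [-0.2, -0.6, -0.4]
gripper_width: 79.9
```

Emit:
send_rows(
  commands=[
    [[-30,50,20,0,0,0,80],[-50,105,40,0,0,0,80],[-50,105,40,0,0,0,80],[-50,105,40,0,0,0,80]],
  ],
)

```text
clock: 33.58
ee_pos: [502.6, -13.9, 246.7]
ee_rot: [[-0.917, 0.398, 0.002], [0.398, 0.917, -0.0], [-0.002, 0.0, -1.0]]
contact_force: [-0.2, -0.2, 0.0]
gripper_width: 80.0
```

```bash
python3 - <<'E'
from h import *
ims=[]
for n in('side','top'):
  p=snap(n); save(p,n+'5.png')
  for k in N: print(n,k,fit(p,f'objective_{k}_center'))
a=cv2.resize(cv2.imread('pics/side5.png')[130:340,160:370],(580,580),interpolation=3)
cv2.imwrite('pics/fin_s.png',a)
b=cv2.imread('pics/top5.png')[120:290,90:430]; cv2.imwrite('pics/fin_t.png',cv2.resize(b,None,fx=2.35,fy=2.35,interpolation=3))
E
```

```text
side smallest [(np.float64(527.4), np.float64(366.3), 0.68, np.float64(0.09), np.float64(0.46))]
side second [(np.float64(553.7), np.float64(-393.2), 0.94, np.float64(0.87), np.float64(0.87))]
side third [(np.float64(549.3), np.float64(422.3), 0.8, np.float64(0.81), np.float64(0.81)), (np.float64(552.2), np.float64(-395.2), 0.42, np.float64(0.6), np.float64(0.6))]
side largest [(np.float64(643.9), np.float64(-116.8), 0.77, np.float64(0.89), np.float64(0.9)), (np.float64(632.6), np.float64(99.8), 0.3, np.float64(0.12), np.float64(0.12))]
top smallest [(np.float64(660.6), np.float64(157.5), 0.55, np.float64(0.46), np.float64(0.46))]
top second [(np.float64(551.2), np.float64(-396.2), 0.52, np.float64(0.72), np.float64(0.72)), (np.float64(540.6), np.float64(402.7), 0.25, np.float64(0.2), np.float64(1.07))]
top third [(np.float64(547.6), np.float64(420.2), 0.64, np.float64(0.66), np.float64(0.66)), (np.float64(470.6), np.float64(-104.6), 0.16, np.float64(0.68), np.float64(0.69))]
top largest [(np.float64(643.0), np.float64(-118.5), 0.66, np.float64(0.92), np.float64(0.92)), (np.float64(650.0), np.float64(154.8), 0.4, np.float64(0.42), np.float64(0.42))]
```

View pics/fin_s.png

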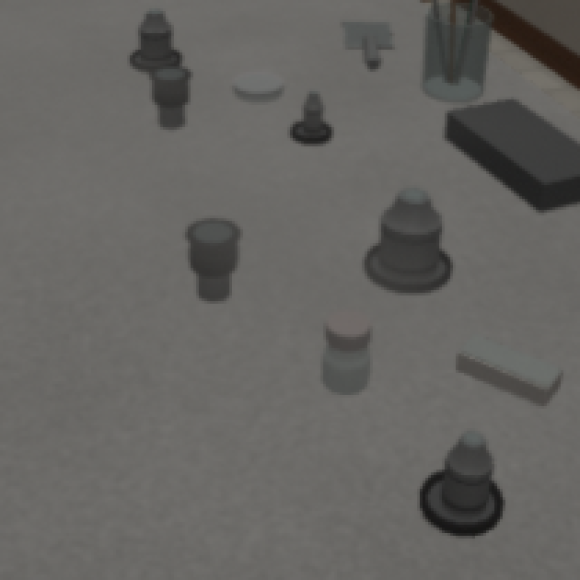

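View pics/fin_t.png

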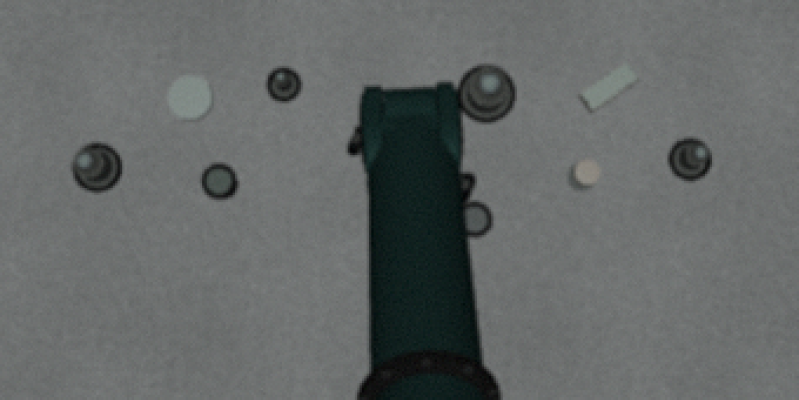

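Both views show all four objectives upright in their dishes: side crop (312,125), (465,480), (157,45) and (408,250). The eyepieces and jar have not moved, and the arm is clear. Handing in.

```bash
python3 -c "
from station import finish_job
print(finish_job())"
```

```text
the job is handed in; nothing more can be done
None
```

All four objectives are in their matching dishes, placed from smallest to largest and each lowered until it touched the dish floor before release. The job was handed in at about 34 s.

- **Final check:** the last side and top views show every objective upright inside its rim. Both eyepieces and the jar are where they stood, and the arm was clear with no contact force.
- **Forces:** the highest force I read was about 8 N, when setting down the second objective.
- **Checks that disagreed:** the camera fits of the placed objectives differ from my measured dish centres by up to about 7 mm. That is the third objective in the side view, a poorer fit at that distance; the others are within about 5 mm. In the last side view the network mistook something else for the smallest objective, and the top view fitted it only loosely. For that one I relied on the picture and an earlier close wrist fit, about 2 mm from the dish centre.

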